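Load the annealing kiln

ROBOT

A 7-joint arm with a two-finger parallel gripper is mounted at the origin on the work surface. World frame = base frame: x ahead of the robot, y to its left, z up, the work surface at z = 0. Lengths are in m, angles in rad, forces in N, time in s.
With the tool pointing down it reaches from about 0.4 to 0.875 m from the base axis. Payload 19.3 kg.
Tool frame: the origin (TCP) lies at the very end of the fingers, on their centre line; the grasp point (between the pads) lies 19 mm behind it; z points along the fingers, y is the line along which they close (so a half turn about z gives the same grasp; the last joint's range is limited). The gripper opens to 85 mm and grips with 20 to 120 N. Pads are 22 mm wide; open, the fingers measure 114 mm over their backs; the gripper's body (76 mm by 85 mm) begins 54 mm behind the grasp point. The pads swing forward as they close: fully open they stand 13 mm farther back than shut.
Start: joints at [-1.315, 0.521, -0.036, 1.599, 0.021, 1.021, -0.113], TCP at [0.2, 0.592, 0.231] pointing down, gripper open.
Joint ranges: [-2.91, 2.91], [-0.3, 2.13], [-1.5, 1.42], [0.17, 2.43], [-1.26, 4.41], [0.16, 1.93], [-2.52, 2.52]. Speed limits (rad/s): [1.89, 1.89, 2.39, 2.39, 3.01, 3.01, 3.01].

INTERFACE

Orientations are given as [roll, pitch, yaw] about the fixed x, y, z axes, in that order (R = Rz(yaw) Ry(pitch) Rx(roll)).
In Python, from workcell import monitor, optics, workorder gives the robot as it stands.
- The arm moves only by the tool apply_moves, never from a script. Its arguments are lists of equal length, an entry for each row: "linear": the shift along the tool's x, y, z each as a share of 0.1 m, from -1 to 1, a list of three; "delta_rot": the turn, a rotation vector about the tool's x, y, z each as a share of 120 degrees, from -1 to 1, a list of three. A call has exactly 5 rows; each row is the pose to reach, as a shift and turn from the pose commanded when the call began, along the tool's axes at that moment; what a row does not reach only later rows make up. A row lasts 1/12 s, in which the tool goes at most 41.7 mm and 7.16 degrees, less where a joint would pass 70% of its speed; a pose out of reach is approached as far as the arm can. A call with a number of a shift or a turn outside -1 to 1 is refused whole. A call with a gripper value outside its range is refused whole. "gripper" is the opening, from -1 (shut) to 1 (fully open), set as the call begins (left out, the last holds). The fingers move at their own pace and stop on an object; "force" is the grip in N (left out, the last holds). Time passes only in rows, so rows that repeat a pose let the fingers close, or fill a call up. It gives the time, the measured TCP pose, the force, the opening and the grip force at its end, in the units of the state.
- monitor.observe(): the state, without advancing time (a new reading comes with each control period).
- optics.grab_frame(name): name is "scene" or "top" or "wrist"; returns (picture, depth): 420x560x3 uint8, red, green, blue; 420x560 float32, m along the optical axis (not along the pixel's ray), 0 where there is no reading.
- optics.camera_info(name): a dict with "fx", "fy", "cx", "cy" (pixels), "rvec" (rotation vector, rad) and "tvec" (3), from world to camera coordinates, as OpenCV has them; the wrist camera has in their place "T_tool_cam" (4x4, takes a point from camera to tool coordinates, whose origin is the TCP and whose axes are the flange's). Camera axes: x right, y down, z forward; pixel columns grow to the right and rows downward; lengths in m; the calibration is good to about 2 mm. A picture is of the moment at which its call begins: read the wrist's pose just before it. camera_info takes no time and is no camera call.
- workorder.job_done(): hands the job in; it is judged then, once.
The state is a dict: "clock": time; "qpos": joint angles; "qd": joint speeds; "joint_efforts": joint torques, N m; "position": TCP position; "tool_rot": TCP orientation; "force": force on the tool from outside, world axes, zero at the start; "moment": the same for the moment, N m; "grip_width": finger opening in m; "finger_force": force on a finger pad.
Only numpy, scipy, OpenCV 4.12 (cv2) and the standard library are available. Lean on these libraries where they do the work, as an engineer would, in place of code of your own. Each camera call takes 0.05 s, during which the arm holds its last target. There are 200 camera calls.

TASK

Empty the scoop into the kiln pan so that all six pieces of glass lie in it, then slide the pan through the low mouth of the kiln until the whole pan is well inside, flat on the hearth plate, with only its handle sticking out. Leave the scoop standing upright on the bench. Do not ram the brick front with the pan or disturb the can or the graphite block.

Things in the scene. Friction and masses are not known exactly. Their poses are not given: they have to be found in the camera images.
- kiln: Bench-top kiln, fixed, grey casing, pale firebrick, 320 wide, 260 deep, 222 high (door parked on top, to 290). Origin on the bench under the middle of its mouth, in the front plane; +x points into the kiln (loading direction), y across the mouth. Its steel hearth plate, top 20 above the bench, sticks out as a ledge 180 wide from x=-285 to the mouth and is also the chamber floor.
- mouth: The kiln's firebrick front, 40 thick, part of the kiln, same origin and axes: jambs at y=-72 and y=72, lintel underside 80 above the bench (60 above the plate). The chamber behind is just as wide and high and runs from x=0 to the back wall at x=205.
- pan: Open steel pan on the ledge, 150 long (x), 120 wide (y), 32 high, 3 thick. Origin: centre of its underside; +x end enters the kiln first. From the rear wall (x=-75) a flat bar, 12 to 20 high, runs back to an upright wooden grip centred at x=-205, y=0: 40 long (x), 16 thick (y), z=12 to 78. About 0.5 kg.
- scoop: Aluminium scoop on the bench, 78 wide outside, walls 3 thick, side walls up to 48 high. Origin on its underside, z up. Open mouth at x=-61 (-x side), back wall at x=53. Inner floor 4 high and flat for x=-20..50, then rising 12 degrees to a lip 12 high at x=-61. Behind it an upright wooden grip centred at x=85, y=0: 40 long (x), 16 thick (y), z=22 to 88. 0.22 kg when empty.
- canister: Bystander: steel can, 84 diameter, 85 high. Origin at the centre of its underside.
- marver: Bystander: dark graphite block 70 x 120 x 30 high. Origin at the centre of its underside.
- chunk0: Piece of amber glass, rounded block 22 x 20 x 18, 20 g, starting in the scoop. Origin at its centre.
- chunk1: Piece of amber glass, rounded block 21 x 19 x 20, 20 g, starting in the scoop. Origin at its centre.
- chunk2: Piece of amber glass, rounded block 22 x 20 x 17, 20 g, starting in the scoop. Origin at its centre.
- chunk3: Piece of amber glass, rounded block 20 x 20 x 18, 20 g, starting in the scoop. Origin at its centre.
- chunk4: Piece of amber glass, rounded block 22 x 19 x 19, 20 g, starting in the scoop. Origin at its centre.
- chunk5: Piece of amber glass, rounded block 21 x 20 x 17, 20 g, starting in the scoop. Origin at its centre.
There are look-alikes about, which are no part of the job. Of the things shaped like the scoop, the aluminium one is meant.

How it is judged:
On the way:
1. all six pieces lie in the pan while the pan is still outside the kiln (x of chunk0 in the frame of pan between -0.075 and 0.075 m and y of chunk0 in the frame of pan between -0.06 and 0.06 m and z of chunk0 in the frame of pan between 0 and 0.045 m and x of chunk1 in the frame of pan between -0.075 and 0.075 m and y of chunk1 in the frame of pan between -0.06 and 0.06 m and z of chunk1 in the frame of pan between 0 and 0.045 m and x of chunk2 in the frame of pan between -0.075 and 0.075 m and y of chunk2 in the frame of pan between -0.06 and 0.06 m and z of chunk2 in the frame of pan between 0 and 0.045 m and x of chunk3 in the frame of pan between -0.075 and 0.075 m and y of chunk3 in the frame of pan between -0.06 and 0.06 m and z of chunk3 in the frame of pan between 0 and 0.045 m and x of chunk4 in the frame of pan between -0.075 and 0.075 m and y of chunk4 in the frame of pan between -0.06 and 0.06 m and z of chunk4 in the frame of pan between 0 and 0.045 m and x of chunk5 in the frame of pan between -0.075 and 0.075 m and y of chunk5 in the frame of pan between -0.06 and 0.06 m and z of chunk5 in the frame of pan between 0 and 0.045 m and x of pan in the frame of kiln below 0 m), for 0.2 s.
At the end, for the whole second after the job is handed in: All six pieces lie in the pan; the pan lies flat on the hearth plate (5 mm in height, 0.06 rad), its origin at least 76 mm past the mouth plane (rear wall 1 mm inside); the scoop stands upright on the bench (origin under 8 mm high, tilt under 0.1 rad); pan and scoop at rest (x of chunk0 in the frame of pan between -0.075 and 0.075 m and y of chunk0 in the frame of pan between -0.06 and 0.06 m and z of chunk0 in the frame of pan between 0 and 0.045 m and x of chunk1 in the frame of pan between -0.075 and 0.075 m and y of chunk1 in the frame of pan between -0.06 and 0.06 m and z of chunk1 in the frame of pan between 0 and 0.045 m and x of chunk2 in the frame of pan between -0.075 and 0.075 m and y of chunk2 in the frame of pan between -0.06 and 0.06 m and z of chunk2 in the frame of pan between 0 and 0.045 m and x of chunk3 in the frame of pan between -0.075 and 0.075 m and y of chunk3 in the frame of pan between -0.06 and 0.06 m and z of chunk3 in the frame of pan between 0 and 0.045 m and x of chunk4 in the frame of pan between -0.075 and 0.075 m and y of chunk4 in the frame of pan between -0.06 and 0.06 m and z of chunk4 in the frame of pan between 0 and 0.045 m and x of chunk5 in the frame of pan between -0.075 and 0.075 m and y of chunk5 in the frame of pan between -0.06 and 0.06 m and z of chunk5 in the frame of pan between 0 and 0.045 m and x of pan in the frame of kiln between 0.076 and 0.135 m and y of pan in the frame of kiln between -0.03 and 0.03 m and height (world z) of pan between 0.015 and 0.025 m and angle between pan's own z axis and vertical below 0.06 rad and linear speed of each of pan, scoop below 0.02 m/s and height (world z) of scoop below 0.008 m and angle between scoop's own z axis and vertical below 0.1 rad); the robot touches nothing.
It fails at once if the pan is rammed against the kiln's brick front (over 25 N) (contact force between pan and mouth above 25 N).
It fails at once if the can is disturbed (moved over 30 mm or tipped over) (distance of canister from where it was at the start of the episode above 0.03 m or angle between canister's own z axis and vertical above 0.3 rad).
It fails at once if the graphite block is disturbed (moved over 30 mm or tipped over) (distance of marver from where it was at the start of the episode above 0.03 m or angle between marver's own z axis and vertical above 0.3 rad).
It also fails if it takes over 72 s, if anything falls off the work surface, if the arm or the gripper's body presses on something with over 40 N, if the wrist force passes 120 N, or if a joint passes its speed limit or range.

## Working session

There is one attempt and no reset: what is moved stays moved. The work goes in short steps, Python scripts to look and compute and a tool call to move; the robot and the scene stay as the last step left them, time stands still between calls to the robot, and variables do not carry over. Pictures are saved under pics/ and viewed, at most 13 in all, crops included, and the job is handed in when it is done.

Besides the shell and the picture viewer there is one more tool, called as name(argument=value, ...), one argument or row to a line, values as JSON. apply_moves: Moves the arm, as the interface text tells. Its arguments: {"type":"object","properties":{"linear":{"type":"array"},"delta_rot":{"type":"array"},"gripper":{"type":"number"},"force":{"type":"number"}},"required":["linear","delta_rot"]}

```bash
mkdir -p pics; ls
cat > h.py <<'E'
import numpy as np,cv2
from scipy.spatial.transform import Rotation as R
from workcell import monitor,optics,workorder
def cloud(name):
    img,d=optics.grab_frame(name); c=optics.camera_info(name)
    v,u=np.mgrid[0:420,0:560]
    P=np.stack([(u-c['cx'])/c['fx']*d,(v-c['cy'])/c['fy']*d,d],-1)
    Rm=R.from_rotvec(np.ravel(c['rvec'])).as_matrix(); t=np.ravel(c['tvec'])
    W=(P-t)@Rm
    W[d==0]=np.nan
    return img,W
E
python3 - <<'E'
from h import *
for n in('scene','top'):
    i,W=cloud(n); np.savez(n,i=i,W=W); cv2.imwrite(f'pics/{n}.png',i[...,::-1])
s=monitor.observe();print(s)
E
```

```text
pics
{'clock': 0.1, 'qpos': array([-1.31522348,  0.52197317, -0.03633459,  1.59989554,  0.02121741,
        1.02110507, -0.11280841]), 'qd': array([-1.46849470e-05, -1.01077700e-03, -3.46927993e-04, -1.43565494e-03,
        9.84918661e-04, -3.13744345e-05,  1.55906211e-03]), 'joint_efforts': array([ 3.25301706e-03, -9.28472614e+01,  1.98404945e+00, -3.70542812e+01,
        1.82515261e-02,  5.22882197e-03,  3.71195222e-05]), 'position': array([0.19996772, 0.5918545 , 0.23079138]), 'tool_rot': array([-3.14060022e+00,  7.94731191e-05,  2.81581477e+00]), 'force': array([-0.23522524,  0.65264782,  0.31962594]), 'moment': array([-0.00826135, -0.01289932, -0.01688501]), 'finger_force': 0.0, 'grip_width': 0.08536190935298607}
```

View pics/scene.png

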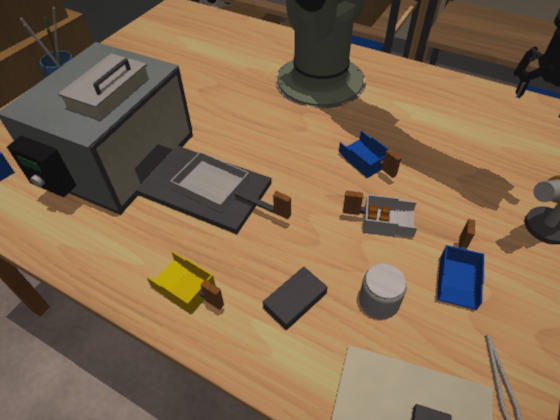

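View pics/top.png

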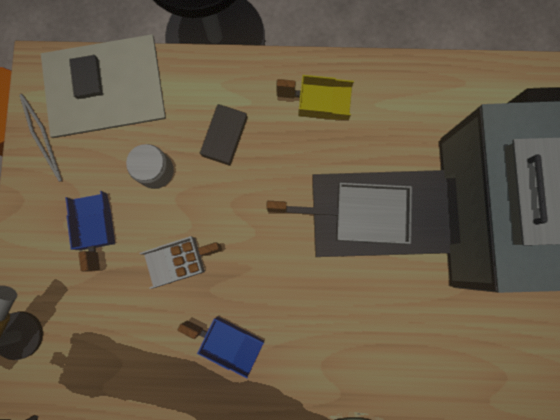

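The scene view shows the kiln at upper left (100,130), pan (210,180) with grip (283,205), aluminium scoop (390,215) with grip (353,202), can (383,290) and block (295,297). In the top view the pan is at (374,213), grip (277,206), scoop (175,262), grip (210,249), can (147,164), block (224,134).

Run:
```python
from h import *
D=np.load('top.npz');W=D['W'];i=D['i']
print('pix->world', [ (p,np.round(W[p[1],p[0]],3)) for p in [(374,213),(277,206),(175,262),(210,249),(147,164),(224,134),(325,215),(430,190),(480,180),(60,200)]])
def box(name,c,r,lo,hi):
    m=np.zeros(W.shape[:2],np.uint8);m[c[1]-r[1]:c[1]+r[1],c[0]-r[0]:c[0]+r[0]]=1
    m=(m>0)&(W[...,2]>lo)&(W[...,2]<hi)
    P=W[m]; ra=cv2.minAreaRect(P[:,:2].astype(np.float32)*1000)
    print(name,len(P),'z',np.round(np.percentile(P[:,2],[5,50,95]),3),'rect',np.round(ra[0],1),np.round(ra[1],1),round(ra[2],1))
    return P
box('scoopgrip',(210,249),(16,14),.07,.1)
box('scoopall',(175,262),(40,32),.03,.06)
box('pangrip',(277,206),(16,14),.08,.12)
box('pan rim',(374,213),(50,42),.042,.06)
box('ledge',(374,213),(75,55),.012,.028)
box('can',(147,164),(30,30),.07,.1)
box('marver',(224,134),(30,35),.02,.04)
box('kilntop',(500,190),(59,120),.2,.24)
# amber chunks
h=cv2.cvtColor(i,cv2.COLOR_RGB2HSV)
```

```text
pix->world [((374, 213), array([ 0.562, -0.033,  0.025])), ((277, 206), array([0.562, 0.174, 0.097])), ((175, 262), array([0.445, 0.389, 0.023])), ((210, 249), array([0.472, 0.305, 0.089])), ((147, 164), array([0.642, 0.442, 0.089])), ((224, 134), array([0.727, 0.295, 0.03 ])), ((325, 215), array([0.556, 0.071, 0.02 ])), ((430, 190), array([ 0.616, -0.155,  0.018])), ((480, 180), array([ 0.605, -0.188,  0.192])), ((60, 200), array([0.575, 0.657, 0.003]))]
scoopgrip 173 z [0.08  0.088 0.091] rect [474.  309.8] [16.1 40. ] 20.1
scoopall 358 z [0.032 0.045 0.05 ] rect [450.9 377.2] [ 78.4 150.4] 19.3
pangrip 175 z [0.088 0.098 0.101] rect [564.6 177. ] [38.7 16.2] 88.7
pan rim 566 z [0.044 0.051 0.054] rect [560.2 -14.6] [179.9 120.5] 88.6
ledge 10234 z [0.018 0.021 0.025] rect [577.4 -50.6] [206.6 294.8] 3.3
can 1236 z [0.075 0.085 0.088] rect [645.9 448.2] [79.2 80.4] 46.0
marver 1731 z [0.027 0.03  0.033] rect [729.5 298.8] [ 70.9 120.7] 73.0
kilntop 9251 z [0.215 0.224 0.227] rect [ 576.2 -252.6] [327.4 136.3] 2.9
```

```bash
cat > m.py <<'E'
from h import *
def line(a,b):
    for _ in range(6):
        p=np.polyfit(a,b,1);r=abs(np.polyval(p,a)-b);k=r<=max(.003,np.median(r)*2.5);a,b=a[k],b[k]
    return p,len(a)
def edges(m,W,ax,lo,hi,step=.005,q=1):
    o=[];P=W[m]
    for t in np.arange(lo,hi,step):
        s=P[(P[:,ax]>=t)&(P[:,ax]<t+step)][:,1-ax]
        if len(s)>4:o.append((t+step/2,np.percentile(s,q),np.percentile(s,100-q)))
    return np.array(o)
def kiln(W):
    z=W[...,2]
    m=(z>.013)&(z<.028)&(W[...,0]>.44)&(W[...,0]<.70)&(W[...,1]>-.2)&(W[...,1]<.15)
    e=edges(m,W,1,-.13,.08); l1,_=line(e[:,0],e[:,1]);l2,_=line(e[:,0],e[:,2])
    f=edges(m,W,0,.5,.63); e1,_=line(f[:,0],f[:,2])
    t=(z>.212)&(z<.23)&(W[...,0]>.4)&(W[...,0]<.76)
    g=edges(t,W,0,.43,.72); e2,_=line(g[:,0],g[:,2])
    print('ledge sides x=a*y+b',np.round(l1,4),np.round(l2,4));print('end y=a*x+b',np.round(e1,4),'casing front',np.round(e2,4))
def pan(W):
    z=W[...,2]
    m=(z>.046)&(z<.058)&(W[...,0]>.48)&(W[...,0]<.64)&(W[...,1]>-.3)&(W[...,1]<.2)
    P=W[m][:,:2].astype(np.float32)*1000
    return P
E
python3 - <<'E'
from m import *
W=np.load('top.npz')['W'];kiln(W)
P=pan(W);
P=P[P[:,1]<90]
for c in(60,50,45): 
    r=cv2.minAreaRect(P[P[:,1]<c]);print(c,r)
W=np.load('scene.npz')['W'];kiln(W)
P=pan(W);r=cv2.minAreaRect(P[P[:,1]<60]);print(r)
z=W[...,2]; 
for n,c,lo,hi in(('pg',(.5646,.177),.08,.12),('sg',(.474,.31),.075,.1)):
    m=(np.hypot(W[...,0]-c[0],W[...,1]-c[1])<.035)&(z>lo)&(z<hi);Q=W[m][:,:2].astype(np.float32)*1000
    print(n,cv2.minAreaRect(Q))
E
```

```text
ledge sides x=a*y+b [-0.0582  0.4728] [-0.0602  0.6491]
end y=a*x+b [0.0537 0.0628] casing front [ 0.0582 -0.2197]
60 ((555.7864379882812, -75.37092590332031), (251.76556396484375, 128.53599548339844), 84.7942123413086)
50 ((555.7864379882812, -75.37092590332031), (251.76556396484375, 128.53599548339844), 84.7942123413086)
45 ((555.7921142578125, -76.01829528808594), (250.5780029296875, 128.44715881347656), 84.74443054199219)
ledge sides x=a*y+b [-0.2532  0.4808] [-0.0575  0.6497]
end y=a*x+b [0.0607 0.0602] casing front [ 0.0578 -0.2194]
((553.9360961914062, -85.28341674804688), (272.0955810546875, 128.41041564941406), 85.71415710449219)
pg ((564.6962890625, 176.49693298339844), (39.735931396484375, 16.255949020385742), 87.18534088134766)
sg ((473.53497314453125, 310.0506591796875), (19.848608016967773, 39.79294967651367), 22.490371704101562)
```

Run:
```python
from m import *
for n in('top','scene'):
    W=np.load(n+'.npz')['W'];P=pan(W);P=P[(P[:,1]>-116)]
    print(n,np.sort(P[:,1])[::max(1,len(P)//12)].round())
    for c in(48,55,44):
        Q=P[P[:,1]<c];print(np.round(np.hstack([*cv2.minAreaRect(Q)[:2],cv2.minAreaRect(Q)[2]]),1))
```

```text
top [-105. -102. -101.  -99.  -82.  -57.  -34.  -13.   11.   34.   45.   46.
  180.]
[559.9 -28.9 151.3 120.5  88.6]
[559.9 -28.9 151.3 120.5  88.6]
[559.9 -29.6 149.8 120.5  88.6]
scene [-105. -102. -100.  -83.  -60.  -34.   -9.   16.   40.   45.   46.  168.
  196.]
[558.2 -28.5 152.2 123.   89.1]
[558.2 -28.3 152.6 123.   89.1]
[558.4 -30.2 148.6 123.2  89.4]
```

apply_moves(
  linear=[
    [0,-0.12,0.06],
    [0,-0.24,0.12],
    [0,-0.36,0.18],
    [0,-0.48,0.24],
    [0,-0.6,0.3],
  ],
  delta_rot=[
    [0,-0.058,0],
    [0,-0.116,0],
    [0,-0.174,0],
    [0,-0.232,0],
    [0,-0.29,0],
  ],
)

```text
clock: 0.52
position: [0.1806, 0.5354, 0.2021]
tool_rot: [3.138, 0.613, 2.815]
force: [-0.1, 0.9, -1.6]
grip_width: 0.0853
finger_force: 0.0
```

apply_moves(
  linear=[
    [0,0,0],
    [0,0,0],
    [0,0,0],
    [0,0,0],
    [0,0,0],
  ],
  delta_rot=[
    [0,-0.058,0],
    [0,-0.116,0],
    [0,-0.174,0],
    [0,-0.232,0],
    [0,-0.29,0],
  ],
)

```text
clock: 0.93
position: [0.1797, 0.536, 0.2015]
tool_rot: [3.138, 1.22, 2.815]
force: [0.9, -1.0, 0.9]
grip_width: 0.0856
finger_force: 0.0
```

```bash
python3 -c "
from h import *
s=monitor.observe();print(s['clock'],s['qpos'].round(3),s['position'].round(4),R.from_euler('xyz',s['tool_rot']).as_matrix().round(3))"
```

```text
0.9333 [-2.052  0.908  0.333  1.69   0.737  1.406 -0.957] [0.1797 0.536  0.2015] [[-0.325  0.318  0.891]
 [ 0.11   0.948 -0.298]
 [-0.939  0.001 -0.344]]
```

```bash
cat >> h.py <<'E'
def plan(p,Rt,n=None):
    "calls needed (5 rows each): per-call shift/turn shares, straight-line, from the measured pose"
    s=monitor.observe();p0=s['position'];R0=R.from_euler('xyz',s['tool_rot']);rv=(Rt*R0.inv()).as_rotvec();dp=np.array(p)-p0
    n=n or int(np.ceil(max(np.degrees(np.linalg.norm(rv))/34,np.linalg.norm(dp)/.1,1)))
    print('t',round(s['clock'],2),'pos',p0.round(4),'rot',s['tool_rot'].round(4),'w',round(s['grip_width'],4),'F',s['force'].round(1))
    for k in range(n):
        Rk=R.from_rotvec(rv*k/n)*R0
        print((Rk.inv().apply(dp/n)/.1).round(3),(Rk.inv().apply(rv/n)/np.radians(120)).round(3))
def down(yaw,tilt=0): return R.from_euler('xyz',[np.pi,0,yaw])*R.from_euler('y',-tilt,degrees=True)
E
python3 -c "
from h import *
plan([.474,.310,.14],down(1.925))"
```

```text
t 0.93 pos [0.1797 0.536  0.2015] rot [3.1381 1.2201 2.8147] w 0.0856 F [ 0.9 -1.   0.9]
[-0.157 -0.302  0.876] [0.065 0.135 0.093]
[-0.442 -0.126  0.82 ] [0.065 0.135 0.093]
[-0.659  0.084  0.665] [0.065 0.135 0.093]
[-0.779  0.3    0.432] [0.065 0.135 0.093]
```

apply_moves(
  linear=[
    [-0.03,-0.06,0.17],
    [-0.06,-0.12,0.35],
    [-0.09,-0.18,0.52],
    [-0.12,-0.24,0.7],
    [-0.157,-0.302,0.876],
  ],
  delta_rot=[
    [0.013,0.027,0.019],
    [0.026,0.054,0.037],
    [0.039,0.081,0.056],
    [0.052,0.108,0.074],
    [0.065,0.135,0.093],
  ],
)

```text
clock: 1.35
position: [0.2545, 0.4782, 0.1849]
tool_rot: [2.969, 0.91, 2.465]
force: [1.3, 0.5, -0.5]
grip_width: 0.0855
finger_force: 0.0
```

apply_moves(
  linear=[
    [-0.09,-0.025,0.16],
    [-0.18,-0.05,0.33],
    [-0.26,-0.075,0.49],
    [-0.35,-0.1,0.66],
    [-0.442,-0.126,0.82],
  ],
  delta_rot=[
    [0.013,0.027,0.019],
    [0.026,0.054,0.037],
    [0.039,0.081,0.056],
    [0.052,0.108,0.074],
    [0.065,0.135,0.093],
  ],
)

```text
clock: 1.77
position: [0.328, 0.4216, 0.1694]
tool_rot: [2.97, 0.597, 2.268]
force: [-0.1, 0.5, -0.6]
grip_width: 0.0857
finger_force: 0.0
```

apply_moves(
  linear=[
    [-0.13,0.017,0.13],
    [-0.26,0.034,0.27],
    [-0.4,0.05,0.4],
    [-0.53,0.067,0.53],
    [-0.659,0.084,0.665],
  ],
  delta_rot=[
    [0.013,0.027,0.019],
    [0.026,0.054,0.037],
    [0.039,0.081,0.056],
    [0.052,0.108,0.074],
    [0.065,0.135,0.093],
  ],
)

```text
clock: 2.18
position: [0.4014, 0.365, 0.154]
tool_rot: [3.034, 0.289, 2.099]
force: [0.5, 1.2, 0.3]
grip_width: 0.0856
finger_force: 0.0
```

apply_moves(
  linear=[
    [-0.16,0.06,0.09],
    [-0.31,0.12,0.17],
    [-0.47,0.18,0.26],
    [-0.62,0.24,0.35],
    [-0.779,0.3,0.432],
  ],
  delta_rot=[
    [0.013,0.027,0.019],
    [0.026,0.054,0.037],
    [0.039,0.081,0.056],
    [0.052,0.108,0.074],
    [0.065,0.135,0.093],
  ],
)

```text
clock: 2.6
position: [0.4747, 0.308, 0.1382]
tool_rot: [-3.138, -0.005, 1.918]
force: [-0.0, -0.2, -0.8]
grip_width: 0.0853
finger_force: 0.0
```

Run:
```python
from h import *
plan([.474,.310,.047],down(1.925))
i,d=optics.grab_frame('wrist');s=monitor.observe();c=optics.camera_info('wrist');T=np.array(c['T_tool_cam'])
cv2.imwrite('pics/w1.png',i[...,::-1])
v,u=np.mgrid[0:420,0:560]
P=np.stack([(u-c['cx'])/c['fx']*d,(v-c['cy'])/c['fy']*d,d],-1)@T[:3,:3].T+T[:3,3]
W=R.from_euler('xyz',s['tool_rot']).apply(P.reshape(-1,3))+s['position'];W=W.reshape(420,560,3)
m=(d>0)&(W[...,2]>.075)&(W[...,2]<.1)&(np.hypot(W[...,0]-.474,W[...,1]-.31)<.05)
print(m.sum(),T.round(3).tolist())
if m.sum()>20:print(cv2.minAreaRect(W[m][:,:2].astype(np.float32)*1000))
```

```text
t 2.6 pos [0.4747 0.308  0.1382] rot [-3.1377 -0.0046  1.918 ] w 0.0853 F [-0.  -0.2 -0.8]
[0.017 0.004 0.912] [-0.002 -0.002 -0.003]
1875 [[0.001, -0.963, -0.269, 0.067], [1.0, 0.001, -0.001, -0.001], [0.001, -0.269, 0.963, -0.142], [0.0, 0.0, 0.0, 1.0]]
((478.0942687988281, 302.9256896972656), (15.757159233093262, 39.63713455200195), 19.04547882080078)
```

```bash
cat >> h.py <<'E'
def wcloud():
    s=monitor.observe();i,d=optics.grab_frame('wrist');c=optics.camera_info('wrist');T=np.array(c['T_tool_cam'])
    v,u=np.mgrid[0:420,0:560]
    P=np.stack([(u-c['cx'])/c['fx']*d,(v-c['cy'])/c['fy']*d,d],-1)@T[:3,:3].T+T[:3,3]
    W=R.from_euler('xyz',s['tool_rot']).apply(P.reshape(-1,3))+s['position'];W=W.reshape(420,560,3);W[d==0]=np.nan
    return i,W
E
python3 - <<'E'
from h import *
i,W=wcloud()
m=(W[...,2]>.08)&(W[...,2]<.1)&(np.hypot(W[...,0]-.474,W[...,1]-.31)<.05)
print(cv2.minAreaRect(W[m][:,:2].astype(np.float32)*1000),np.median(W[m][:,2]))
plan([.474,.310,.047],down(1.925))
E
```

```text
((472.7976989746094, 308.99957275390625), (15.811487197875977, 39.388832092285156), 19.563411712646484) 0.08696933429248824
t 2.7 pos [0.4782 0.303  0.138 ] rot [-3.1379e+00 -1.7000e-03  1.9084e+00] w 0.0855 F [ 0.1 -0.3  0.3]
[ 0.079 -0.013  0.91 ] [-0.002 -0.001 -0.008]
```

View pics/w1.png

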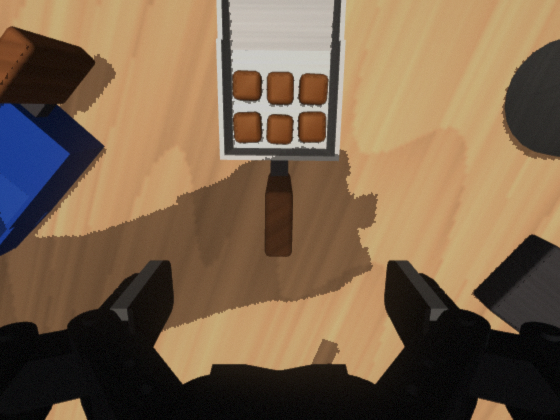

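The wrist view shows the scoop grip centred at (278,215) with all six pieces in the scoop (230–328, 70–142); the hand is lined up. Descending.

apply_moves(
  linear=[
    [0.075,-0.015,0.2],
    [0.075,-0.015,0.4],
    [0.075,-0.015,0.65],
    [0.075,-0.015,0.85],
    [0.075,-0.015,0.91],
  ],
  delta_rot=[
    [0,0,-0.004],
    [0,0,-0.004],
    [0,0,-0.004],
    [0,0,-0.004],
    [0,0,-0.004],
  ],
)

```text
clock: 3.12
position: [0.4683, 0.3142, 0.0445]
tool_rot: [-3.135, 0.0, 1.928]
force: [-1.1, -0.9, 0.5]
grip_width: 0.0854
finger_force: 0.0
```

apply_moves(
  linear=[
    [0,0,0],
    [0,0,0],
    [0,0,0],
    [0,0,0],
    [0,0,0],
  ],
  delta_rot=[
    [0,0,0],
    [0,0,0],
    [0,0,0],
    [0,0,0],
    [0,0,0],
  ],
  gripper=-0.75,
  force=80,
)

```text
clock: 3.53
position: [0.4701, 0.3153, 0.0483]
tool_rot: [-3.14, -0.002, 1.928]
force: [0.2, -0.3, 0.5]
grip_width: 0.0255
finger_force: 0.0
```

apply_moves(
  linear=[
    [0,0,0],
    [0,0,0],
    [0,0,0],
    [0,0,0],
    [0,0,0],
  ],
  delta_rot=[
    [0,0,0],
    [0,0,0],
    [0,0,0],
    [0,0,0],
    [0,0,0],
  ],
  gripper=-1,
)

```text
clock: 3.95
position: [0.4702, 0.3154, 0.0482]
tool_rot: [-3.14, -0.002, 1.928]
force: [-1.0, -1.5, 9.3]
grip_width: 0.0152
finger_force: 77.3
```

apply_moves(
  linear=[
    [0,0,-0.05],
    [0,0,-0.2],
    [0,0,-0.45],
    [0,0,-0.7],
    [0,0,-0.9],
  ],
  delta_rot=[
    [0,0,0],
    [0,0,0],
    [0,0,0],
    [0,0,0],
    [0,0,0],
  ],
)

```text
clock: 4.37
position: [0.47, 0.3148, 0.1392]
tool_rot: [-3.139, -0.001, 1.928]
force: [0.2, 0.8, -2.9]
grip_width: 0.0153
finger_force: 77.9
```

apply_moves(
  linear=[
    [0,0,-0.2],
    [0,0,-0.4],
    [0,0,-0.6],
    [0,0,-0.7],
    [0,0,-0.7],
  ],
  delta_rot=[
    [0,0,0],
    [0,0,0],
    [0,0,0],
    [0,0,0],
    [0,0,0],
  ],
)

```text
clock: 4.78
position: [0.4709, 0.3154, 0.2093]
tool_rot: [-3.141, -0.002, 1.928]
force: [0.1, 0.0, -3.9]
grip_width: 0.0155
finger_force: 77.9
```

apply_moves(
  linear=[
    [0,0,0],
    [0,0,0],
    [0,0,0],
    [0,0,0],
    [0,0,0],
  ],
  delta_rot=[
    [0,0,0],
    [0,0,0],
    [0,0,0],
    [0,0,0],
    [0,0,0],
  ],
)

```text
clock: 5.2
position: [0.4701, 0.3148, 0.2066]
tool_rot: [-3.137, -0.001, 1.928]
force: [-1.1, 0.2, -2.7]
grip_width: 0.015
finger_force: 77.9
```

Run:
```python
from h import *
plan([.557,-.10,.21],down(1.546,15),6)
i,W=wcloud();cv2.imwrite('pics/w2.png',i[...,::-1])
```

```text
t 5.2 pos [0.4701 0.3148 0.2066] rot [-3.1374e+00 -9.0000e-04  1.9280e+00] w 0.015 F [-1.1  0.2 -2.7]
[-0.698 -0.106 -0.006] [ 0.004 -0.021  0.03 ]
[-0.703 -0.061  0.025] [ 0.004 -0.021  0.03 ]
[-0.704 -0.017  0.056] [ 0.004 -0.021  0.03 ]
[-0.701  0.029  0.086] [ 0.004 -0.021  0.03 ]
[-0.693  0.073  0.116] [ 0.004 -0.021  0.03 ]
[-0.681  0.118  0.144] [ 0.004 -0.021  0.03 ]
```

View pics/w2.png

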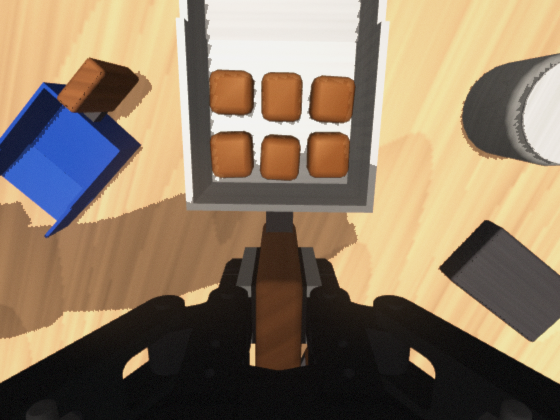

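Scoop is held straight with all six pieces in it (210–355, 70–180). Carrying it over.

apply_moves(
  linear=[
    [-0.07,-0.01,0],
    [-0.17,-0.025,0],
    [-0.32,-0.05,0],
    [-0.5,-0.08,0],
    [-0.7,-0.106,-0.006],
  ],
  delta_rot=[
    [0,-0.002,0.003],
    [0.001,-0.006,0.008],
    [0.002,-0.01,0.014],
    [0.003,-0.015,0.022],
    [0.004,-0.021,0.03],
  ],
)

```text
clock: 5.67
position: [0.4851, 0.2434, 0.2078]
tool_rot: [-3.131, 0.044, 1.863]
force: [0.5, -0.0, -2.9]
grip_width: 0.0149
finger_force: 77.9
```

apply_moves(
  linear=[
    [-0.14,-0.012,0.005],
    [-0.28,-0.024,0.01],
    [-0.42,-0.036,0.015],
    [-0.56,-0.048,0.02],
    [-0.703,-0.061,0.025],
  ],
  delta_rot=[
    [0.001,-0.004,0.006],
    [0.002,-0.008,0.012],
    [0.002,-0.013,0.018],
    [0.003,-0.017,0.024],
    [0.004,-0.021,0.03],
  ],
)

```text
clock: 6.08
position: [0.4996, 0.1754, 0.2085]
tool_rot: [-3.127, 0.089, 1.802]
force: [1.4, -0.6, -3.9]
grip_width: 0.0149
finger_force: 77.9
```

apply_moves(
  linear=[
    [-0.14,-0.003,0.011],
    [-0.28,-0.007,0.022],
    [-0.42,-0.01,0.034],
    [-0.56,-0.014,0.045],
    [-0.704,-0.017,0.056],
  ],
  delta_rot=[
    [0.001,-0.004,0.006],
    [0.002,-0.008,0.012],
    [0.002,-0.013,0.018],
    [0.003,-0.017,0.024],
    [0.004,-0.021,0.03],
  ],
)

```text
clock: 6.5
position: [0.5141, 0.1062, 0.2091]
tool_rot: [-3.126, 0.134, 1.739]
force: [0.3, -0.1, -3.3]
grip_width: 0.0151
finger_force: 77.8
```

apply_moves(
  linear=[
    [-0.14,0.006,0.017],
    [-0.28,0.012,0.034],
    [-0.42,0.017,0.052],
    [-0.56,0.023,0.069],
    [-0.701,0.029,0.086],
  ],
  delta_rot=[
    [0.001,-0.004,0.006],
    [0.002,-0.008,0.012],
    [0.002,-0.013,0.018],
    [0.003,-0.017,0.024],
    [0.004,-0.021,0.03],
  ],
)

```text
clock: 6.92
position: [0.5288, 0.037, 0.2098]
tool_rot: [-3.127, 0.179, 1.677]
force: [0.2, 0.3, -3.7]
grip_width: 0.0149
finger_force: 77.8
```

apply_moves(
  linear=[
    [-0.14,0.015,0.023],
    [-0.28,0.029,0.046],
    [-0.42,0.044,0.07],
    [-0.56,0.058,0.093],
    [-0.693,0.073,0.116],
  ],
  delta_rot=[
    [0.001,-0.004,0.006],
    [0.002,-0.008,0.012],
    [0.002,-0.013,0.018],
    [0.003,-0.017,0.024],
    [0.004,-0.021,0.03],
  ],
)

```text
clock: 7.33
position: [0.5434, -0.0323, 0.2105]
tool_rot: [-3.131, 0.223, 1.613]
force: [-0.7, 0.8, -3.5]
grip_width: 0.0151
finger_force: 77.8
```

apply_moves(
  linear=[
    [-0.2,0.035,0.043],
    [-0.37,0.065,0.08],
    [-0.52,0.09,0.11],
    [-0.63,0.11,0.134],
    [-0.681,0.118,0.144],
  ],
  delta_rot=[
    [0.001,-0.006,0.009],
    [0.002,-0.011,0.016],
    [0.003,-0.016,0.023],
    [0.004,-0.019,0.028],
    [0.004,-0.021,0.03],
  ],
)

```text
clock: 7.75
position: [0.558, -0.102, 0.2114]
tool_rot: [-3.138, 0.268, 1.547]
force: [-0.3, 1.0, -3.2]
grip_width: 0.0151
finger_force: 77.9
```

apply_moves(
  linear=[
    [0,0,0],
    [0,0,0],
    [0,0,0],
    [0,0,0],
    [0,0,0],
  ],
  delta_rot=[
    [0,0,0],
    [0,0,0],
    [0,0,0],
    [0,0,0],
    [0,0,0],
  ],
)

```text
clock: 8.17
position: [0.5578, -0.0992, 0.2114]
tool_rot: [-3.138, 0.267, 1.551]
force: [-0.5, 0.9, -4.2]
grip_width: 0.0152
finger_force: 77.8
```

Run:
```python
from h import *
plan([.557,-.10,.126],down(1.546,15),1)
i,W=cloud('top');cv2.imwrite('pics/t2.png',cv2.resize(i[100:320,200:560,::-1],None,fx=2,fy=2))
```

```text
t 8.17 pos [ 0.5578 -0.0992  0.2114] rot [-3.1384  0.2666  1.5505] w 0.0152 F [-0.5  0.9 -4.2]
[ 0.217 -0.005  0.826] [-0.001  0.002  0.002]
```

View pics/t2.png

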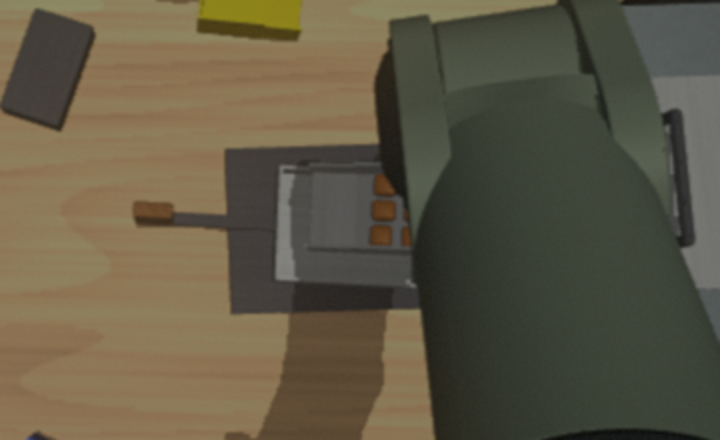

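The top view shows the scoop mouth over the pan, pieces at (380,185–235) still in the scoop; the forearm (520,150) is near the kiln, so I tilt further first and check clearance.

apply_moves(
  linear=[
    [0.02,0,0],
    [0.05,0,0],
    [0.08,0,0.01],
    [0.11,0,0.02],
    [0.12,0,0.03],
  ],
  delta_rot=[
    [0,-0.02,0],
    [0,-0.045,0],
    [0,-0.07,0],
    [0,-0.1,0],
    [0,-0.125,0],
  ],
)

```text
clock: 8.63
position: [0.5583, -0.088, 0.2053]
tool_rot: [-3.139, 0.531, 1.552]
force: [-1.4, 0.1, -4.4]
grip_width: 0.0151
finger_force: 77.9
```

apply_moves(
  linear=[
    [0,0,0],
    [0,0,0],
    [0,0,0],
    [0,0,0],
    [0,0,0],
  ],
  delta_rot=[
    [0,0,0],
    [0,0,0],
    [0,0,0],
    [0,0,0],
    [0,0,0],
  ],
)

```text
clock: 9.05
position: [0.558, -0.09, 0.2058]
tool_rot: [-3.139, 0.528, 1.548]
force: [0.1, -0.1, -2.8]
grip_width: 0.0151
finger_force: 77.9
```

Run:
```python
from h import *
plan([.557,-.095,.156],down(1.546,30),1)
i,W=cloud('scene');cv2.imwrite('pics/s2.png',cv2.resize(i[0:300,0:400,::-1],None,fx=2,fy=2))
```

```text
t 9.05 pos [ 0.558  -0.09    0.2058] rot [-3.139   0.5275  1.5485] w 0.0151 F [ 0.1 -0.1 -2.8]
[ 0.207 -0.008  0.456] [-0.001  0.002  0.001]
```

View pics/s2.png

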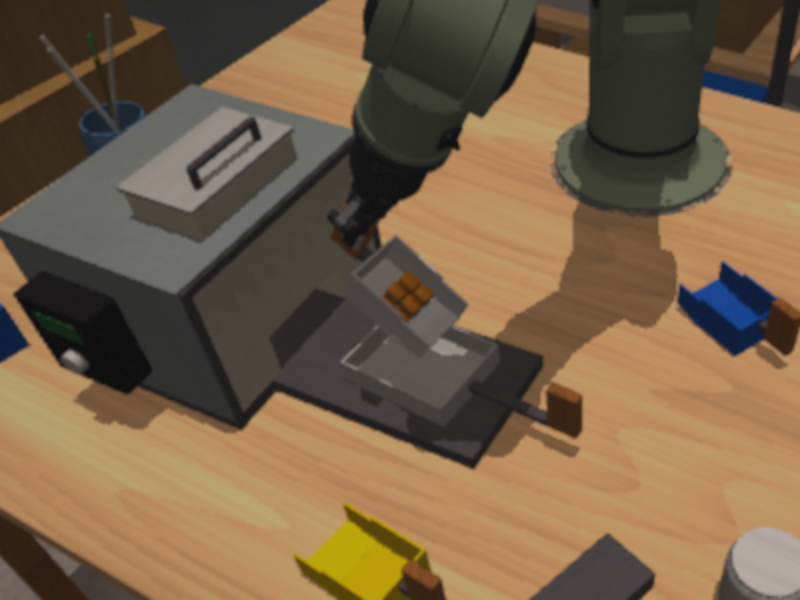

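The scene view shows the arm clear of the kiln; the scoop mouth (430,340) is over the pan, with the pieces still in it (408,295). Lowering and tilting.

apply_moves(
  linear=[
    [0.04,0,0.09],
    [0.08,0,0.18],
    [0.13,0,0.28],
    [0.18,0,0.38],
    [0.207,-0.008,0.456],
  ],
  delta_rot=[
    [0,0,0],
    [0,0,0],
    [0,0,0],
    [0,0,0],
    [0,0,0],
  ],
)

```text
clock: 9.52
position: [0.5565, -0.0942, 0.1536]
tool_rot: [-3.136, 0.529, 1.552]
force: [1.0, 0.2, -4.1]
grip_width: 0.0149
finger_force: 77.9
```

apply_moves(
  linear=[
    [-0.02,0,-0.02],
    [-0.04,0,-0.04],
    [-0.06,0,-0.06],
    [-0.08,0,-0.08],
    [-0.11,0,-0.11],
  ],
  delta_rot=[
    [0,-0.016,0],
    [0,-0.033,0],
    [0,-0.05,0],
    [0,-0.066,0],
    [0,-0.083,0],
  ],
)

```text
clock: 9.93
position: [0.5568, -0.0982, 0.1702]
tool_rot: [-3.137, 0.705, 1.552]
force: [0.5, -1.1, -3.0]
grip_width: 0.0149
finger_force: 77.9
```

apply_moves(
  linear=[
    [0,0,0],
    [0,0,0],
    [0,0,0],
    [0,0,0],
    [0,0,0],
  ],
  delta_rot=[
    [0,0,0],
    [0,0,0],
    [0,0,0],
    [0,0,0],
    [0,0,0],
  ],
)

```text
clock: 10.35
position: [0.5568, -0.0985, 0.1707]
tool_rot: [-3.138, 0.702, 1.55]
force: [-0.3, -0.3, -2.2]
grip_width: 0.0151
finger_force: 78.0
```

apply_moves(
  linear=[
    [-0.005,0,-0.03],
    [-0.01,0,-0.06],
    [-0.02,0,-0.09],
    [-0.025,0,-0.12],
    [-0.03,0,-0.145],
  ],
  delta_rot=[
    [0,-0.016,0],
    [0,-0.033,0],
    [0,-0.05,0],
    [0,-0.066,0],
    [0,-0.083,0],
  ],
)

```text
clock: 10.77
position: [0.5573, -0.0903, 0.1838]
tool_rot: [-3.137, 0.88, 1.554]
force: [-0.8, -1.0, -2.8]
grip_width: 0.0151
finger_force: 78.1
```

apply_moves(
  linear=[
    [0,0,0],
    [0,0,0],
    [0,0,0],
    [0,0,0],
    [0,0,0],
  ],
  delta_rot=[
    [0,0,0],
    [0,0,0],
    [0,0,0],
    [0,0,0],
    [0,0,0],
  ],
)

```text
clock: 11.18
position: [0.557, -0.0915, 0.1838]
tool_rot: [-3.137, 0.876, 1.551]
force: [0.0, -0.3, -1.5]
grip_width: 0.015
finger_force: 78.1
```

apply_moves(
  linear=[
    [0,0,-0.02],
    [0,0,-0.04],
    [0,0,-0.06],
    [0,0,-0.08],
    [0.005,0,-0.1],
  ],
  delta_rot=[
    [0,-0.016,0],
    [0,-0.033,0],
    [0,-0.05,0],
    [0,-0.066,0],
    [0,-0.083,0],
  ],
)

```text
clock: 11.6
position: [0.5574, -0.0824, 0.1895]
tool_rot: [-3.135, 1.054, 1.555]
force: [-0.4, -0.6, -2.1]
grip_width: 0.0149
finger_force: 78.2
```

apply_moves(
  linear=[
    [0,0,0],
    [0,0,0],
    [0,0,0],
    [0,0,0],
    [0,0,0],
  ],
  delta_rot=[
    [0,0,0],
    [0,0,0],
    [0,0,0],
    [0,0,0],
    [0,0,0],
  ],
)

```text
clock: 12.02
position: [0.5573, -0.0834, 0.1899]
tool_rot: [-3.136, 1.05, 1.553]
force: [-0.3, -0.3, -2.7]
grip_width: 0.0148
finger_force: 78.1
```

Run:
```python
from h import *
plan([.557,-.064,.194],down(1.546,70),1)
i,W=cloud('scene');cv2.imwrite('pics/s3.png',cv2.resize(i[90:240,130:330,::-1],None,fx=4,fy=4))
```

```text
t 12.02 pos [ 0.5573 -0.0834  0.1899] rot [-3.1364  1.0496  1.5525] w 0.0148 F [-0.3 -0.3 -2.7]
[ 0.061 -0.007 -0.189] [ 0.    -0.082  0.002]
```

View pics/s3.png

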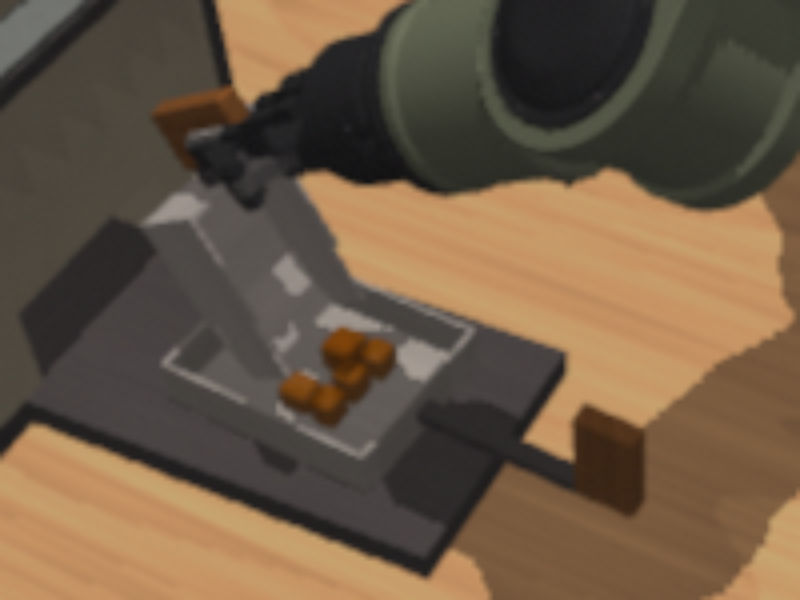

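Pieces are in the pan (300–390, 340–405), scoop looks empty. Lift straight up while tilting to 70°, then check the count.

apply_moves(
  linear=[
    [0,0,-0.03],
    [0,0,-0.07],
    [0.02,0,-0.11],
    [0.04,0,-0.15],
    [0.06,0,-0.19],
  ],
  delta_rot=[
    [0,-0.016,0],
    [0,-0.033,0],
    [0,-0.05,0],
    [0,-0.066,0],
    [0,-0.083,0],
  ],
)

```text
clock: 12.48
position: [0.5579, -0.0626, 0.1936]
tool_rot: [-3.132, 1.228, 1.559]
force: [0.1, -0.4, -1.3]
grip_width: 0.0152
finger_force: 78.2
```

apply_moves(
  linear=[
    [-0.1,0,-0.03],
    [-0.2,0,-0.07],
    [-0.4,0,-0.14],
    [-0.6,0,-0.21],
    [-0.8,0,-0.28],
  ],
  delta_rot=[
    [0,0,0],
    [0,0,0],
    [0,0,0],
    [0,0,0],
    [0,0,0],
  ],
)

```text
clock: 12.9
position: [0.5577, -0.0653, 0.2809]
tool_rot: [-3.135, 1.224, 1.554]
force: [0.2, 0.2, -1.9]
grip_width: 0.0153
finger_force: 78.2
```

Run:
```python
from h import *
i,W=cloud('scene');cv2.imwrite('pics/s4.png',cv2.resize(i[60:240,130:330,::-1],None,fx=3.3,fy=3.3,interpolation=cv2.INTER_CUBIC))
plan([.53,.12,.26],down(1.7,0))
```

```text
t 12.95 pos [ 0.5584 -0.0657  0.2847] rot [3.1375 1.2228 1.543 ] w 0.0151 F [2.2 0.  3.8]
[ 0.287 -0.11  -0.552] [-0.015  0.194 -0.021]
[ 0.487 -0.077 -0.395] [-0.015  0.194 -0.021]
[ 0.606 -0.043 -0.171] [-0.015  0.194 -0.021]
```

View pics/s4.png

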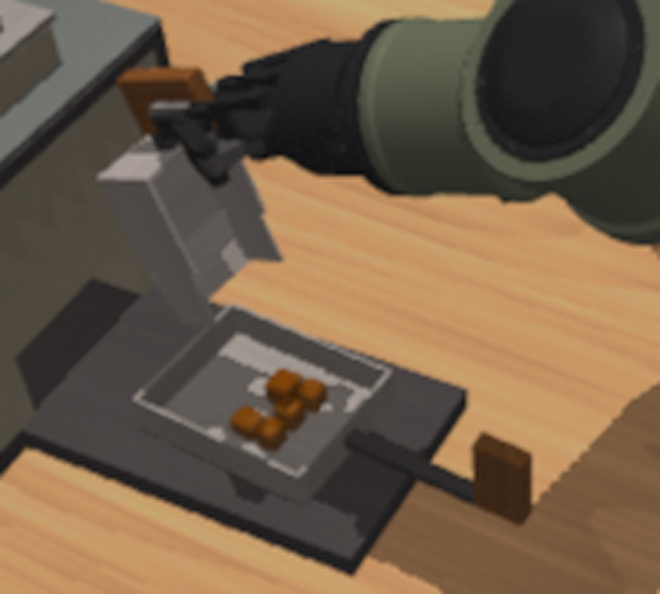

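Five pieces are clearly seen in the pan (one seems stacked); I'll verify from the top and wrist cameras once the arm is out of the way.

Run:
```python
from h import *
plan([.470,.315,.2],down(1.928),5)
```

```text
t 12.95 pos [ 0.5584 -0.0657  0.2847] rot [3.1375 1.2228 1.543 ] w 0.0151 F [2.2 0.  3.8]
[ 0.417 -0.195 -0.654] [-0.022  0.115 -0.032]
[ 0.573 -0.134 -0.541] [-0.022  0.115 -0.032]
[ 0.693 -0.07  -0.392] [-0.022  0.115 -0.032]
[ 0.77  -0.007 -0.217] [-0.022  0.115 -0.032]
[ 0.798  0.051 -0.025] [-0.022  0.115 -0.032]
```

apply_moves(
  linear=[
    [0.08,-0.04,-0.13],
    [0.17,-0.08,-0.26],
    [0.25,-0.12,-0.39],
    [0.33,-0.16,-0.52],
    [0.417,-0.195,-0.654],
  ],
  delta_rot=[
    [-0.004,0.023,-0.006],
    [-0.009,0.046,-0.013],
    [-0.013,0.069,-0.019],
    [-0.018,0.092,-0.026],
    [-0.022,0.115,-0.032],
  ],
)

```text
clock: 13.37
position: [0.5398, 0.0118, 0.2628]
tool_rot: [-3.068, 0.977, 1.681]
force: [0.6, -0.3, -2.5]
grip_width: 0.0149
finger_force: 78.2
```

apply_moves(
  linear=[
    [0.11,-0.03,-0.11],
    [0.23,-0.05,-0.22],
    [0.34,-0.08,-0.32],
    [0.46,-0.11,-0.43],
    [0.573,-0.134,-0.541],
  ],
  delta_rot=[
    [-0.004,0.023,-0.006],
    [-0.009,0.046,-0.013],
    [-0.013,0.069,-0.019],
    [-0.018,0.092,-0.026],
    [-0.022,0.115,-0.032],
  ],
)

```text
clock: 13.78
position: [0.5219, 0.0885, 0.245]
tool_rot: [-3.058, 0.731, 1.756]
force: [-0.3, -0.8, -2.5]
grip_width: 0.0149
finger_force: 78.2
```

apply_moves(
  linear=[
    [0.14,-0.014,-0.08],
    [0.28,-0.028,-0.16],
    [0.42,-0.042,-0.24],
    [0.55,-0.056,-0.31],
    [0.693,-0.07,-0.392],
  ],
  delta_rot=[
    [-0.004,0.023,-0.006],
    [-0.009,0.046,-0.013],
    [-0.013,0.069,-0.019],
    [-0.018,0.092,-0.026],
    [-0.022,0.115,-0.032],
  ],
)

```text
clock: 14.2
position: [0.5041, 0.1642, 0.2282]
tool_rot: [-3.071, 0.486, 1.814]
force: [0.7, -0.5, -3.0]
grip_width: 0.0151
finger_force: 78.1
```

apply_moves(
  linear=[
    [0.15,0,-0.04],
    [0.31,0,-0.09],
    [0.46,0,-0.13],
    [0.62,0,-0.17],
    [0.77,-0.007,-0.217],
  ],
  delta_rot=[
    [-0.004,0.023,-0.006],
    [-0.009,0.046,-0.013],
    [-0.013,0.069,-0.019],
    [-0.018,0.092,-0.026],
    [-0.022,0.115,-0.032],
  ],
)

```text
clock: 14.62
position: [0.4862, 0.2405, 0.2112]
tool_rot: [-3.097, 0.241, 1.871]
force: [0.2, 0.1, -2.3]
grip_width: 0.015
finger_force: 78.0
```

apply_moves(
  linear=[
    [0.2,0.013,-0.006],
    [0.4,0.026,-0.012],
    [0.58,0.037,-0.018],
    [0.72,0.046,-0.022],
    [0.798,0.051,-0.025],
  ],
  delta_rot=[
    [-0.004,0.023,-0.006],
    [-0.009,0.046,-0.013],
    [-0.013,0.069,-0.019],
    [-0.018,0.092,-0.026],
    [-0.022,0.115,-0.032],
  ],
)

```text
clock: 15.03
position: [0.4677, 0.3174, 0.1939]
tool_rot: [-3.136, -0.001, 1.933]
force: [0.1, 1.0, -3.1]
grip_width: 0.0152
finger_force: 77.9
```

apply_moves(
  linear=[
    [0,0,0],
    [0,0,0],
    [0,0,0],
    [0,0,0],
    [0,0,0],
  ],
  delta_rot=[
    [0,0,0],
    [0,0,0],
    [0,0,0],
    [0,0,0],
    [0,0,0],
  ],
)

```text
clock: 15.45
position: [0.4683, 0.3158, 0.1935]
tool_rot: [-3.134, 0.003, 1.931]
force: [0.4, 0.8, -2.2]
grip_width: 0.015
finger_force: 78.0
```

Run:
```python
from h import *
plan([.470,.315,.049],down(1.928),2)
i,W=cloud('top');np.savez('top2',i=i,W=W)
j,_=wcloud()
a=cv2.resize(i[165:260,310:440,::-1],None,fx=4.5,fy=4.5,interpolation=cv2.INTER_CUBIC)[:420]
b=j[...,::-1][:, :][::2,::2]
c=np.zeros((430,800,3),np.uint8);c[:a.shape[0],:a.shape[1]]=a[:, :800]
c[220:430,520:800]=b
cv2.imwrite('pics/t3.png',c)
```

```text
t 15.45 pos [0.4683 0.3158 0.1935] rot [-3.1343e+00  2.9000e-03  1.9312e+00] w 0.015 F [ 0.4  0.8 -2.2]
[-0.005  0.012  0.723] [-0.002  0.001  0.001]
[-0.006  0.009  0.723] [-0.002  0.001  0.001]
```

View pics/t3.png

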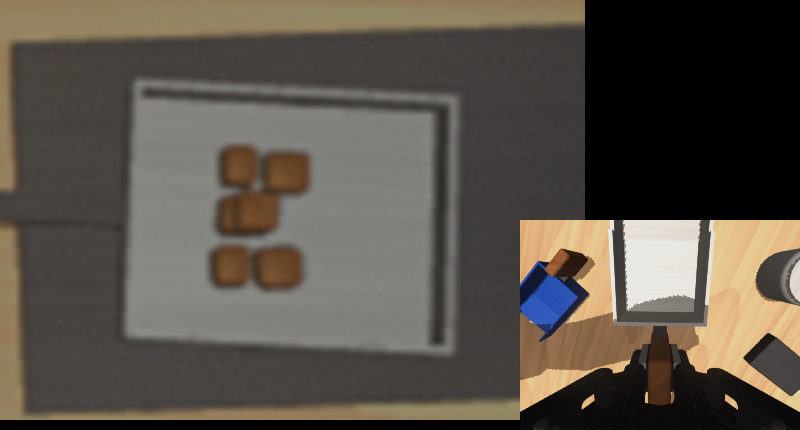

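All six pieces lie in the pan ((235,165),(287,172),(228,214)+(257,212) stacked,(230,265),(277,267)); the scoop is empty. Set it down.

apply_moves(
  linear=[
    [0,0,0.2],
    [0,0,0.4],
    [0,0,0.6],
    [0,0,0.8],
    [0,0,0.95],
  ],
  delta_rot=[
    [-0.002,0.001,0],
    [-0.003,0.001,0],
    [-0.003,0.001,0],
    [-0.003,0.001,0],
    [-0.003,0.001,0],
  ],
)

```text
clock: 15.97
position: [0.4673, 0.3152, 0.0969]
tool_rot: [-3.14, 0.001, 1.931]
force: [0.6, -0.4, -1.9]
grip_width: 0.0151
finger_force: 77.9
```

apply_moves(
  linear=[
    [0,0,0.15],
    [0,0,0.28],
    [0,0,0.38],
    [0,0,0.44],
    [0,0,0.47],
  ],
  delta_rot=[
    [0,0,0],
    [0,0,0],
    [0,0,0],
    [0,0,0],
    [0,0,0],
  ],
)

```text
clock: 16.38
position: [0.4676, 0.3152, 0.0508]
tool_rot: [-3.14, 0.0, 1.931]
force: [0.4, 0.4, -0.9]
grip_width: 0.0152
finger_force: 77.9
```

apply_moves(
  linear=[
    [0,0,0],
    [0,0,0],
    [0,0,0],
    [0,0,0],
    [0,0,0],
  ],
  delta_rot=[
    [0,0,0],
    [0,0,0],
    [0,0,0],
    [0,0,0],
    [0,0,0],
  ],
)

```text
clock: 16.8
position: [0.4679, 0.3155, 0.0519]
tool_rot: [-3.141, -0.0, 1.931]
force: [0.2, 0.4, -2.8]
grip_width: 0.0149
finger_force: 77.9
```

apply_moves(
  linear=[
    [0,0,0.01],
    [0,0,0.02],
    [0,0,0.03],
    [0,0,0.03],
    [0,0,0.03],
  ],
  delta_rot=[
    [0,0,0],
    [0,0,0],
    [0,0,0],
    [0,0,0],
    [0,0,0],
  ],
)

```text
clock: 17.22
position: [0.4678, 0.3154, 0.0485]
tool_rot: [-3.141, -0.0, 1.931]
force: [-0.7, -0.1, 1.0]
grip_width: 0.0154
finger_force: 78.4
```

apply_moves(
  linear=[
    [0,0,0],
    [0,0,0],
    [0,0,0],
    [0,0,0],
    [0,0,0],
  ],
  delta_rot=[
    [0,0,0],
    [0,0,0],
    [0,0,0],
    [0,0,0],
    [0,0,0],
  ],
  gripper=0,
)

```text
clock: 17.63
position: [0.4677, 0.3154, 0.0485]
tool_rot: [-3.141, 0.0, 1.931]
force: [0.1, -0.5, 0.0]
grip_width: 0.0428
finger_force: 0.0
```

apply_moves(
  linear=[
    [0,0,-0.15],
    [0,0,-0.35],
    [0,0,-0.55],
    [0,0,-0.75],
    [0,0,-0.95],
  ],
  delta_rot=[
    [0,0,0],
    [0,0,0],
    [0,0,0],
    [0,0,0],
    [0,0,0],
  ],
)

```text
clock: 18.05
position: [0.4677, 0.3153, 0.1444]
tool_rot: [-3.141, 0.0, 1.931]
force: [-0.2, -0.1, 0.2]
grip_width: 0.0427
finger_force: 0.0
```

apply_moves(
  linear=[
    [0,0,0],
    [0,0,0],
    [0,0,0],
    [0,0,0],
    [0,0,0],
  ],
  delta_rot=[
    [0,0,0],
    [0,0,0],
    [0,0,0],
    [0,0,0],
    [0,0,0],
  ],
  gripper=0.5,
)

```text
clock: 18.47
position: [0.4675, 0.3152, 0.1426]
tool_rot: [-3.139, 0.0, 1.931]
force: [-0.1, 0.6, -0.4]
grip_width: 0.0639
finger_force: 0.0
```

Run:
```python
from h import *
i,W=wcloud()
m=(W[...,2]>.08)&(W[...,2]<.11)&(np.hypot(W[...,0]-.474,W[...,1]-.31)<.05)
P=W[m];print(cv2.minAreaRect(P[:,:2].astype(np.float32)*1000),np.median(P[:,2]))
i,W=cloud('top');z=W[...,2]
m=(np.hypot(W[...,0]-.565,W[...,1]-.177)<.04)&(z>.08)&(z<.12);print('pangrip',cv2.minAreaRect(W[m][:,:2].astype(np.float32)*1000))
plan([.5645,.177,.16],down(1.546))
```

```text
((469.2708435058594, 308.58349609375), (15.501110076904297, 39.37858963012695), 20.997390747070312) 0.0869453245393032
pangrip ((563.6806640625, 177.0750732421875), (16.194149017333984, 38.12939453125), 1.5614899396896362)
t 18.57 pos [0.4676 0.3152 0.1428] rot [-3.1397e+00  5.0000e-04  1.9310e+00] w 0.0639 F [-0.7 -0.7  0.9]
[-0.817  0.21  -0.086] [-0.     0.     0.092]
[-0.762  0.362 -0.086] [-0.     0.     0.092]
```

Run:
```python
from h import *
plan([.565,.2045,.148],down(1.546,20),2)
```

```text
t 18.57 pos [0.4676 0.3152 0.1428] rot [-3.1397e+00  5.0000e-04  1.9310e+00] w 0.0639 F [-0.7 -0.7  0.9]
[-0.69   0.261 -0.026] [ 0.016 -0.082  0.091]
[-0.623  0.387  0.077] [ 0.016 -0.082  0.091]
```

apply_moves(
  linear=[
    [-0.1,0.04,0],
    [-0.25,0.1,-0.01],
    [-0.4,0.15,-0.015],
    [-0.55,0.21,-0.02],
    [-0.69,0.261,-0.026],
  ],
  delta_rot=[
    [0.003,-0.016,0.018],
    [0.006,-0.033,0.036],
    [0.01,-0.05,0.055],
    [0.013,-0.066,0.073],
    [0.016,-0.082,0.091],
  ],
)

```text
clock: 18.98
position: [0.517, 0.2593, 0.1459]
tool_rot: [-3.123, 0.176, 1.74]
force: [-1.5, -1.5, 0.4]
grip_width: 0.0646
finger_force: 0.0
```

apply_moves(
  linear=[
    [-0.15,0.09,0.02],
    [-0.3,0.19,0.04],
    [-0.45,0.28,0.055],
    [-0.57,0.35,0.07],
    [-0.623,0.387,0.077],
  ],
  delta_rot=[
    [0.003,-0.016,0.018],
    [0.006,-0.033,0.036],
    [0.01,-0.05,0.055],
    [0.013,-0.066,0.073],
    [0.016,-0.082,0.091],
  ],
)

```text
clock: 19.4
position: [0.5662, 0.2027, 0.1485]
tool_rot: [-3.141, 0.351, 1.542]
force: [-0.5, 0.7, -0.2]
grip_width: 0.064
finger_force: 0.0
```

apply_moves(
  linear=[
    [0,0,0],
    [0,0,0],
    [0,0,0],
    [0,0,0],
    [0,0,0],
  ],
  delta_rot=[
    [0,0,0],
    [0,0,0],
    [0,0,0],
    [0,0,0],
    [0,0,0],
  ],
)

```text
clock: 19.82
position: [0.565, 0.2048, 0.1487]
tool_rot: [-3.14, 0.347, 1.547]
force: [0.8, 0.7, 0.4]
grip_width: 0.0642
finger_force: 0.0
```

Run:
```python
from h import *
i,W=wcloud()
m=(W[...,2]>.085)&(W[...,2]<.11)&(np.hypot(W[...,0]-.564,W[...,1]-.177)<.05)
P=W[m];print(cv2.minAreaRect(P[:,:2].astype(np.float32)*1000),np.median(P[:,2]))
plan([.564,.1705,.054],down(1.546,20),1)
```

```text
((563.8017578125, 175.4572296142578), (40.101417541503906, 15.967034339904785), 88.63717651367188) 0.09691207652054007
t 19.87 pos [0.5651 0.2048 0.1488] rot [-3.1406  0.3474  1.5467] w 0.0642 F [-0.9 -0.8  0.4]
[ 0.000e+00 -1.000e-03  1.008e+00] [-0.    -0.001  0.   ]
```

apply_moves(
  linear=[
    [0,0,0.2],
    [0,0,0.4],
    [0,0,0.65],
    [0,0,0.87],
    [0,0,1.0],
  ],
  delta_rot=[
    [0,0,0],
    [0,0,0],
    [0,0,0],
    [0,0,0],
    [0,0,0],
  ],
)

```text
clock: 20.28
position: [0.5634, 0.1696, 0.0528]
tool_rot: [-3.139, 0.349, 1.547]
force: [0.7, 0.2, -0.9]
grip_width: 0.0642
finger_force: 0.0
```

apply_moves(
  linear=[
    [0,0,0],
    [0,0,0],
    [0,0,0],
    [0,0,0],
    [0,0,0],
  ],
  delta_rot=[
    [0,0,0],
    [0,0,0],
    [0,0,0],
    [0,0,0],
    [0,0,0],
  ],
  gripper=-0.6,
  force=60,
)

```text
clock: 20.7
position: [0.5647, 0.1712, 0.0554]
tool_rot: [3.141, 0.347, 1.546]
force: [-0.6, -0.4, -0.4]
grip_width: 0.017
finger_force: 0.0
```

apply_moves(
  linear=[
    [0,0,0],
    [0,0,0],
    [0,0,0],
    [0,0,0],
    [0,0,0],
  ],
  delta_rot=[
    [0,0,0],
    [0,0,0],
    [0,0,0],
    [0,0,0],
    [0,0,0],
  ],
  gripper=-1,
)

```text
clock: 21.12
position: [0.5646, 0.1713, 0.0551]
tool_rot: [-3.142, 0.347, 1.546]
force: [-1.1, 4.2, 7.2]
grip_width: 0.015
finger_force: 58.7
```

Run:
```python
from m import *
s=monitor.observe();print(s['position'],s['tool_rot'],s['force'])
i,W=cloud('top');kiln(W);P=pan(W);P=P[(P[:,1]>-116)&(P[:,1]<55)];print(cv2.minAreaRect(P))
```

```text
[0.56461825 0.17133116 0.05509036] [-3.14153567  0.34719197  1.54645269] [-1.12017514  4.16226971  7.2057643 ]
ledge sides x=a*y+b [-0.061   0.4727] [-0.0593  0.6493]
end y=a*x+b [0.0579 0.0606] casing front [ 0.059  -0.2203]
((559.82958984375, -28.39617919921875), (150.53634643554688, 120.46869659423828), 88.50782775878906)
```

Run:
```python
from h import *
plan([.5515,.155,.055],down(1.630,19.9),1)
```

```text
t 21.17 pos [0.5646 0.1713 0.0551] rot [-3.1416  0.3472  1.5464] w 0.0153 F [-0.   4.   6.7]
[-0.156 -0.127  0.058] [-0.014 -0.    -0.038]
```

apply_moves(
  linear=[
    [-0.015,-0.013,0.006],
    [-0.03,-0.025,0.012],
    [-0.047,-0.038,0.017],
    [-0.062,-0.05,0.023],
    [-0.078,-0.063,0.029],
  ],
  delta_rot=[
    [-0.001,0,-0.004],
    [-0.003,0,-0.008],
    [-0.004,0,-0.011],
    [-0.006,0,-0.015],
    [-0.007,0,-0.019],
  ],
)

```text
clock: 21.58
position: [0.5585, 0.1644, 0.0552]
tool_rot: [3.14, 0.346, 1.59]
force: [0.5, 10.0, 10.5]
grip_width: 0.0151
finger_force: 59.7
```

apply_moves(
  linear=[
    [-0.015,-0.013,0.006],
    [-0.03,-0.025,0.012],
    [-0.047,-0.038,0.017],
    [-0.062,-0.05,0.023],
    [-0.078,-0.063,0.029],
  ],
  delta_rot=[
    [-0.001,0,-0.004],
    [-0.003,0,-0.008],
    [-0.004,0,-0.011],
    [-0.006,0,-0.015],
    [-0.007,0,-0.019],
  ],
)

```text
clock: 22.0
position: [0.5524, 0.156, 0.0552]
tool_rot: [3.14, 0.346, 1.632]
force: [0.4, 10.3, 10.0]
grip_width: 0.0152
finger_force: 59.7
```

apply_moves(
  linear=[
    [0,0,0],
    [0,0,0],
    [0,0,0],
    [0,0,0],
    [0,0,0],
  ],
  delta_rot=[
    [0,0,0],
    [0,0,0],
    [0,0,0],
    [0,0,0],
    [0,0,0],
  ],
)

```text
clock: 22.42
position: [0.5522, 0.1555, 0.0551]
tool_rot: [3.14, 0.346, 1.632]
force: [-0.9, 7.4, 8.8]
grip_width: 0.0156
finger_force: 59.4
```

Run:
```python
from m import *
i,W=cloud('top');P=pan(W);P=P[(P[:,1]>-135)&(P[:,1]<42)]
print(cv2.minAreaRect(P),np.percentile(W[(W[...,2]>.046)&(W[...,2]<.058)&(abs(W[...,0]-.562)<.08)&(abs(W[...,1]+.045)<.08)][:,2],[5,50,95]))
plan([.5661,-.0847,.0551],down(1.630,19.9),1)
```

```text
((565.3242797851562, -43.91143798828125), (120.42301940917969, 151.18240356445312), 3.5914292335510254) [0.04736142 0.05173087 0.05477139]
t 22.47 pos [0.5522 0.1555 0.0551] rot [3.1404 0.3463 1.6319] w 0.0151 F [-1.   6.5  8.5]
[-2.263 -0.009  0.817] [ 0.001 -0.     0.001]
```

apply_moves(
  linear=[
    [-0.09,0,0.032],
    [-0.18,0,0.065],
    [-0.27,0,0.097],
    [-0.36,0,0.13],
    [-0.45,0,0.162],
  ],
  delta_rot=[
    [0,0,0],
    [0,0,0],
    [0,0,0],
    [0,0,0],
    [0,0,0],
  ],
)

```text
clock: 22.88
position: [0.5553, 0.1077, 0.0552]
tool_rot: [3.14, 0.346, 1.632]
force: [-0.1, 10.5, 10.1]
grip_width: 0.0156
finger_force: 59.6
```

apply_moves(
  linear=[
    [-0.06,0,0.022],
    [-0.12,0,0.043],
    [-0.18,0,0.065],
    [-0.24,0,0.087],
    [-0.3,0,0.108],
  ],
  delta_rot=[
    [0,0,0],
    [0,0,0],
    [0,0,0],
    [0,0,0],
    [0,0,0],
  ],
)

```text
clock: 23.3
position: [0.5572, 0.0758, 0.0552]
tool_rot: [3.14, 0.346, 1.632]
force: [-0.8, 8.9, 8.8]
grip_width: 0.0157
finger_force: 59.5
```

apply_moves(
  linear=[
    [-0.06,0,0.022],
    [-0.12,0,0.043],
    [-0.18,0,0.065],
    [-0.24,0,0.087],
    [-0.3,0,0.108],
  ],
  delta_rot=[
    [0,0,0],
    [0,0,0],
    [0,0,0],
    [0,0,0],
    [0,0,0],
  ],
)

```text
clock: 23.72
position: [0.5591, 0.0439, 0.0552]
tool_rot: [3.14, 0.346, 1.632]
force: [-0.7, 9.5, 9.0]
grip_width: 0.0154
finger_force: 59.5
```

Run:
```python
from m import *
i,W=cloud('scene');cv2.imwrite('pics/s5.png',i[:330,:440,::-1])
plan([.5655,-.0847,.0551],down(1.630,19.9),1)
```

```text
t 23.77 pos [0.5591 0.0423 0.0554] rot [3.1403 0.3472 1.6305] w 0.0151 F [1.2 5.1 6. ]
[-1.194 -0.012  0.436] [ 0.001 -0.     0.   ]
```

View pics/s5.png

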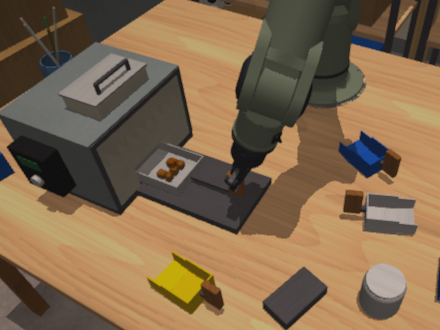

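The pan (170,165) has its front end in the mouth without contact force, pieces at (170,168) inside, and the scoop stands upright at (385,212). Continue pushing.

apply_moves(
  linear=[
    [-0.06,0,0.022],
    [-0.12,0,0.044],
    [-0.18,0,0.066],
    [-0.24,0,0.088],
    [-0.3,0,0.11],
  ],
  delta_rot=[
    [0,0,0],
    [0,0,0],
    [0,0,0],
    [0,0,0],
    [0,0,0],
  ],
)

```text
clock: 24.18
position: [0.5611, 0.012, 0.0552]
tool_rot: [3.14, 0.346, 1.632]
force: [-0.5, 10.5, 9.5]
grip_width: 0.0157
finger_force: 59.5
```

apply_moves(
  linear=[
    [-0.06,0,0.022],
    [-0.12,0,0.044],
    [-0.18,0,0.066],
    [-0.24,0,0.088],
    [-0.3,-0.005,0.11],
  ],
  delta_rot=[
    [0,0,0],
    [0,0,0],
    [0,0,0],
    [0,0,0],
    [0,0,0],
  ],
)

```text
clock: 24.6
position: [0.5627, -0.0199, 0.0551]
tool_rot: [3.14, 0.347, 1.632]
force: [0.8, 8.9, 9.9]
grip_width: 0.0148
finger_force: 59.6
```

apply_moves(
  linear=[
    [-0.06,0,0.022],
    [-0.12,0,0.044],
    [-0.18,0,0.066],
    [-0.24,0,0.088],
    [-0.3,-0.005,0.11],
  ],
  delta_rot=[
    [0,0,0],
    [0,0,0],
    [0,0,0],
    [0,0,0],
    [0,0,0],
  ],
)

```text
clock: 25.02
position: [0.5641, -0.0519, 0.055]
tool_rot: [3.14, 0.347, 1.632]
force: [-1.1, 11.1, 10.4]
grip_width: 0.0158
finger_force: 59.7
```

apply_moves(
  linear=[
    [-0.06,0,0.022],
    [-0.12,0,0.044],
    [-0.18,0,0.066],
    [-0.24,0,0.088],
    [-0.3,0,0.11],
  ],
  delta_rot=[
    [0,0,0],
    [0,0,0],
    [0,0,0],
    [0,0,0],
    [0,0,0],
  ],
)

```text
clock: 25.43
position: [0.566, -0.0839, 0.0549]
tool_rot: [3.14, 0.347, 1.632]
force: [-0.8, 11.3, 10.3]
grip_width: 0.0153
finger_force: 59.8
```

apply_moves(
  linear=[
    [0,0,0],
    [0,0,0],
    [0,0,0],
    [0,0,0],
    [0,0,0],
  ],
  delta_rot=[
    [0,0,0],
    [0,0,0],
    [0,0,0],
    [0,0,0],
    [0,0,0],
  ],
)

```text
clock: 25.85
position: [0.5655, -0.0852, 0.0546]
tool_rot: [3.141, 0.348, 1.631]
force: [4.4, -2.2, 5.3]
grip_width: 0.0153
finger_force: 58.5
```

apply_moves(
  linear=[
    [0,0,0],
    [0,0,0],
    [0,0,0],
    [0,0,0],
    [0,0,0],
  ],
  delta_rot=[
    [0,0,0],
    [0,0,0],
    [0,0,0],
    [0,0,0],
    [0,0,0],
  ],
  gripper=0.1,
)

```text
clock: 26.27
position: [0.5647, -0.085, 0.0542]
tool_rot: [-3.141, 0.348, 1.631]
force: [0.1, -0.4, -0.6]
grip_width: 0.0466
finger_force: 0.0
```

apply_moves(
  linear=[
    [0,0,-0.15],
    [0,0,-0.35],
    [0,0,-0.55],
    [0,0,-0.75],
    [0,0,-0.95],
  ],
  delta_rot=[
    [0,0,0],
    [0,0,0],
    [0,0,0],
    [0,0,0],
    [0,0,0],
  ],
)

```text
clock: 26.68
position: [0.5628, -0.0524, 0.1444]
tool_rot: [-3.141, 0.348, 1.631]
force: [0.6, 0.5, -0.2]
grip_width: 0.0468
finger_force: 0.0
```

apply_moves(
  linear=[
    [0.3,0,-0.3],
    [0.5,0,-0.5],
    [0.7,0,-0.7],
    [0.9,0,-0.8],
    [1.0,0,-0.8],
  ],
  delta_rot=[
    [0,0,0],
    [0,0,0],
    [0,0,0],
    [0,0,0],
    [0,0,0],
  ],
)

```text
clock: 27.1
position: [0.5562, 0.072, 0.1856]
tool_rot: [3.14, 0.346, 1.633]
force: [0.0, 0.4, 0.6]
grip_width: 0.0468
finger_force: 0.0
```

apply_moves(
  linear=[
    [0.3,0,0],
    [0.5,0,0],
    [0.7,0,0],
    [0.9,0,0],
    [0.9,0,0],
  ],
  delta_rot=[
    [0,0,0],
    [0,0,0],
    [0,0,0],
    [0,0,0],
    [0,0,0],
  ],
)

```text
clock: 27.52
position: [0.5499, 0.1567, 0.152]
tool_rot: [-3.139, 0.348, 1.635]
force: [-0.3, 1.3, 1.1]
grip_width: 0.0471
finger_force: 0.0
```

Run:
```python
from m import *
s=monitor.observe();print(s['clock'],s['position'],s['force'])
for n in('top','scene'):
    i,W=cloud(n);z=W[...,2]
    m=(np.hypot(W[...,0]-.565,W[...,1]+.08)<.06)&(z>.085)&(z<.115);P=W[m]
    if len(P)>10:print(n,len(P),cv2.minAreaRect(P[:,:2].astype(np.float32)*1000),np.median(P[:,2]))
    cv2.imwrite(f'pics/{n}9.png',i[...,::-1])
```

```text
27.5167 [0.54993801 0.15669538 0.15195303] [-0.33173984  1.29357053  1.09297032]
top 181 ((565.789306640625, -79.85602569580078), (16.50900650024414, 41.4383659362793), 3.5819759368896484) 0.0975084523540039
scene 124 ((564.3569946289062, -79.73210144042969), (18.91116714477539, 40.53187561035156), 1.8681014776229858) 0.09546736470063674
```

View pics/scene9.png

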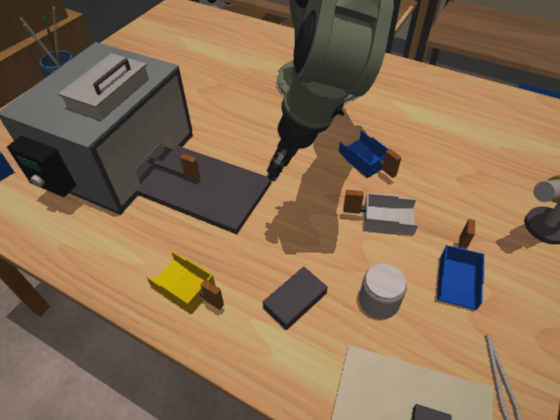

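The pan is inside with only its handle out (grip at (190,165)), the scoop is upright (385,212), the can and block are untouched, and the hand is free. The pan origin works out about 96 mm past the mouth.

```bash
python3 -c "
from workcell import workorder
print(workorder.job_done())"
```

```text
the job is handed in; nothing more can be done
None
```

I handed the job in, but `job_done()` returned no verdict: all six pieces are in the pan, the pan is about 96 mm (±5) past the mouth on the hearth with only its handle out, and the scoop stands upright on the bench.

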